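# Load a jar that has rolled aside onto the roller mill

## Task

The small milling jar has rolled up against the side of the balance: roll it clear, pick it up and lay it on its side between the two rollers of the mill, base towards the thrust plate and lid towards the sliding stop, and let go. Then slide the stop up until the jar's base stands against the thrust plate and the stop's sprung nose is pressed about half-way in, so that the jar cannot walk along the rollers. The jar is porcelain: do not drop it onto the mill or ram it, and leave the other things on the bench where they are.

Things in the scene. Friction and masses are not known exactly. Their poses are not given: they have to be found in the camera images.
- jar_mid (a point): small porcelain milling jar: white cylinder 50 mm in diameter with a dark steel screw lid (46 mm) at one end, 92 mm long over all (76 porcelain + 16 lid), 0.2 to 0.37 kg. It lies on its side on the bench along the balance, at most 6 mm off it, so no finger fits between. The point is mid-length on its axis; x runs along the axis from base to lid, y and z turn as it rolls
- jar_base (a point): centre of the jar's flat porcelain base; axes as jar_mid. The jar rolls at a touch: pressed lightly (some 3 to 6 N) on its crown, 50 mm above the bench, by closed fingertips that then draw sideways, it rolls half as far as the tips travel
- jar_lid (a point): centre of the outer face of the jar's lid; axes as jar_mid
- balance: white precision balance, fixed, 190 mm wide (y), 277 mm deep; its body is 52 mm high from x = -65 to +135 mm, lower in front; round pan 61 mm high. The jar lies along its -y side, an upright face at y = -95 mm. Origin on the bench under its middle, x from display to back, z up
- mill: grey roller mill, fixed, 150 mm wide in x. Two black 25 mm rollers run along y at x = +19 and -19 mm, axes 75 mm up; both can turn. A 50 mm jar lies between them, axis at x = 0, 107 mm up. Drive housing (138 mm high) at the -y end; end plate 90 mm high at y = 151 to 163 mm. Guide bar of the stop at x = -60 mm, 80 mm up. Origin on the bench under the middle, z up
- stop (a joint): travel of the sliding stop along its guide bar, m: 0 fully open, grows as it goes in the mill's -y towards the thrust plate, to 0.12. A friction brake holds it where it is left: it takes 10 N to slide it; pushing the jar along the rollers with it adds 1 to 3 N, pressing the nose in adds the nose's spring force
- stop_nose (a point): centre of the face of the stop's sprung white nose (22 mm disc) that meets the lid; on the line of the lying jar's axis, facing the mill's -y; axes as the mill. When free it stands 14 mm in front of the arm (28 mm high, its top 120 mm above the bench) that reaches over from the guide bar
- stop_grip (a point): middle of the upright round steel post by which the stop is slid, 17 mm in diameter, standing free from 94 to 132 mm above the bench (the point is 115 mm up), 60 mm to the mill's -x and 52 mm to the mill's +y of the free nose's face; axes as the mill
- big_jar: bystander: larger white porcelain jar standing upright, 72 mm in diameter, 110 mm high; origin under it
- tin: bystander: metal tin, 78 mm in diameter, 92 mm high; origin under it
- cup: bystander: white plastic cup, 68 mm at the rim, 80 mm high; origin under it
- spatula: bystander: spatula lying flat, 200 mm long; origin under it
- film_frame: bystander: steel film applicator frame, 36 x 84 mm, 36 mm high; origin under it
- spare_lid: bystander: spare jar lid lying flat, 46 mm in diameter, 16 mm high; origin under it
- weight: bystander: brass knob weight, 32 mm in diameter, 58 mm high; origin under it
- nose (a joint): how far the stop's sprung nose is pressed in, m: 0 free, grows as it is pressed, 0.008 pressed in to its end. It starts to give at 2.5 N and takes 0.9 N more per mm, so half-way is about 6 N: it stays nearly free while the jar still slides along the rollers, and goes in once the jar stands against the thrust plate
- housing_face (a point): centre of the drive housing's face, on the line of the lying jar's axis, at mill y = -120 mm, looking to the mill's +y; axes as the mill. In front of it, on a screw stem, is the white thrust plate (42 mm disc) for the jar's base: its face stands 5 to 27 mm proud of this point, wherever it was last set. That is not measured: see it or feel for it. It does not yield
There are look-alikes about, which are no part of the job. Leave any purple look-alike of the part that bears jar_mid alone.

How it is judged (in metres and radians):
On the way:
1. the jar lies between the two rollers, its base towards the drive housing and its lid towards the stop, let go by the fingers (angle between the x axis of jar_mid and the y axis of mill, either way round below 0.06 rad and z of jar_mid in the frame of mill between 0.104 and 0.1105 m and x of jar_mid in the frame of mill between -0.004 and 0.004 m and x of stop_nose in the frame of jar_mid above 0.04 m and y of jar_base in the frame of housing_face above 0 m and contact force between the fingers and jar below 0.1 N), for 0.2 s.
At the end, for the whole second after the job is handed in: The jar lies at rest on both rollers (axis within 4 mm sideways, 3 mm in height, 0.06 rad), base towards the housing and at most 32 mm from it; the stop's nose bears on its lid (centres within 6 mm) and is pressed in by 2 to 6.5 mm; the robot touches nothing (angle between the x axis of jar_mid and the y axis of mill, either way round below 0.06 rad and z of jar_mid in the frame of mill between 0.104 and 0.1105 m and x of jar_mid in the frame of mill between -0.004 and 0.004 m and x of stop_nose in the frame of jar_mid above 0.04 m and value of joint nose between 0.002 and 0.0065 m and distance between jar_lid and stop_nose below 0.006 m and distance between jar_base and housing_face below 0.032 m and linear speed of jar below 0.01 m/s and angular speed of jar below 0.2 rad/s).
It fails at once if one of the bystanders is shifted by more than 15 mm (distance of any of big_jar, tin, cup, spatula, film_frame, spare_lid, weight from where it was at the start of the episode above 0.015 m).
It fails at once if the jar is knocked against or rammed into the mill (more than 45 N) (contact force between jar and mill above 45 N).
It fails at once if the jar is let fall from above its seat (falls free by more than about 6 mm) (contact force between the fingers and jar below 0.1 N and height (world z) of jar_mid above 0.06 m and linear speed of jar above 0.35 m/s).
It also fails if it takes over 67 s, if anything falls off the work surface, if the arm or the gripper's body presses on something with over 40 N, if the wrist force passes 120 N, or if a joint passes its speed limit or range.

## Robot

A 7-joint arm with a two-finger parallel gripper is mounted at the origin on the work surface. World frame = base frame: x ahead of the robot, y to its left, z up, the work surface at z = 0. Lengths are in mm, angles in rad, forces in N, time in s.
With the tool pointing down it reaches from about 350 to 775 mm from the base axis. Payload 3.1 kg.
Tool frame: the origin (TCP) lies on the mounting face of the last link; the fingertips stand 173 mm ahead of it and the grasp point (between the pads) lies 155 mm ahead of it; z points along the fingers, y is the direction in which the jaws open and shut (so a half turn about z gives the same grasp; the last joint's range is limited). The gripper opens to 85 mm and grips with 20 to 120 N. Pads are 22 mm wide; open, the fingers measure 114 mm over their backs; the gripper's body (76 mm by 85 mm) begins 54 mm behind the grasp point. The pads swing forward as they close: fully open they stand 13 mm farther back than shut.
Start: joints at [-1.214, 0.311, 0.014, 1.512, -0.004, 1.319, -0.027], TCP at [213.542, 506.865, 404.704] pointing down, gripper open.
Joint ranges: [-2.7, 2.7], [-0.3, 1.91], [-1.27, 1.3], [0.12, 2.57], [-1.44, 4.58], [0.2, 2.03], [-3.05, 3.05]. Speed limits (rad/s): [2.79, 2.79, 3.14, 3.14, 3.14, 3.14, 3.14].

## Interface

Orientations are given as [roll, pitch, yaw] about the fixed x, y, z axes, in that order (R = Rz(yaw) Ry(pitch) Rx(roll)).
In Python, from workcell import env, eyes gives the robot as it stands.
- The arm moves only by the tool arm_command, never from a script. Its arguments are lists of equal length, an entry for each row: "xyz": the shift along the tool's x, y, z in m, a list of three; "rotation": the turn, a rotation vector about the tool's x, y, z in degrees, a list of three; "hand": the finger opening in m, from 0 to 0.0854. A call has 1 to 8 rows; each row is the pose to reach, as a shift and turn from the pose commanded when the call began, along the tool's axes at that moment; what a row does not reach only later rows make up. A row lasts 1/10 s, in which the tool goes at most 50 mm and 8.59 degrees, less where a joint would pass 70% of its speed; a pose out of reach is approached as far as the arm can. A call with a gripper value outside its range is refused whole. The fingers move at their own pace and stop on an object; the grip force is fixed at half the most. Time passes only in rows, so rows that repeat a pose let the fingers close. It gives the time, the measured TCP pose, the force and the opening at its end, in the units of the state.
- env.observe(): the state, without advancing time (a new reading comes with each control period).
- eyes.grab_frame(name): name is "scene" or "top" or "wrist"; returns the picture (420x560x3 uint8, blue, green, red); there is no depth.
- eyes.camera_params(name): a dict with "camera_matrix" (3x3 intrinsics, pixels), "pose" (4x4, takes a point from camera to world coordinates); the wrist camera has in their place "hand_eye" (4x4, takes a point from camera to tool coordinates, whose origin is the TCP and whose axes are the flange's). Camera axes: x right, y down, z forward; pixel columns grow to the right and rows downward; lengths in mm; the calibration is good to about 2 mm. The wrist camera is an equidistant fisheye: a pixel r from the principal point sees the ray r / f radians off the axis. A picture is of the moment at which its call begins: read the wrist's pose just before it. camera_params takes no time and is no camera call.
- env.sign_off(): hands the job in, once; it reports no verdict.
The state is a dict: "time_s": time; "qpos": joint angles; "qvel": joint speeds; "joint_efforts": joint torques, N m; "tcp_pos": TCP position; "tcp_rot": TCP orientation; "ft_force": force on the tool from outside, world axes, zero at the start; "ft_torque": the same for the moment, N m; "width": opening from 0.0 (shut) to 1.0 (fully open).
Only numpy, scipy, OpenCV 4.12 (cv2) and the standard library are available. Lean on these libraries where they do the work, as an engineer would, in place of code of your own. Each camera call takes 0.05 s, during which the arm holds its last target. There are 200 camera calls.

## Working session

There is one attempt and no reset: what is moved stays moved. The work goes in short steps, Python scripts to look and compute and a tool call to move; the robot and the scene stay as the last step left them, time stands still between calls to the robot, and variables do not carry over. Pictures are saved under pics/ and viewed, about 8 in all and at most 12, crops included, and the job is handed in when it is done.

Besides the shell and the picture viewer there is one more tool, called after "Emit:" as name(argument=value, ...) on one line, values as JSON. arm_command: Moves the arm, as the interface text tells. Its arguments: {"type":"object","properties":{"xyz":{"type":"array","items":{"type":"array","items":{"type":"number"}}},"rotation":{"type":"array","items":{"type":"array","items":{"type":"number"}}},"hand":{"type":"array","items":{"type":"number"}}},"required":["xyz","rotation","hand"]}

```bash
mkdir -p pics; ls
python3 - <<'E'
from workcell import env, eyes
import cv2
for n in ("scene","top"):
    cv2.imwrite(f"pics/{n}0.png", eyes.grab_frame(n)); p=eyes.camera_params(n); print(n,p)
print(eyes.camera_params("wrist")); print(env.observe())
E
```

```text
pics
scene {'camera_matrix': array([[536.86712821,   0.        , 278.06208519],
       [  0.        , 536.86712821, 208.6279568 ],
       [  0.        ,   0.        ,   1.        ]]), 'pose': array([[ 4.37053067e-01,  6.82388602e-01, -5.85944035e-01,
         1.36199866e+03],
       [ 8.99292548e-01, -3.43156211e-01,  2.71139681e-01,
        -3.54680303e+02],
       [-1.60477071e-02, -6.45437534e-01, -7.63644460e-01,
         1.14459677e+03],
       [ 0.00000000e+00,  0.00000000e+00,  0.00000000e+00,
         1.00000000e+00]])}
top {'camera_matrix': array([[436.43286754,   0.        , 281.3476781 ],
       [  0.        , 436.43286754, 209.72904596],
       [  0.        ,   0.        ,   1.        ]]), 'pose': array([[-7.96337874e-03, -9.98916396e-01,  4.58543073e-02,
         5.01247851e+02],
       [-9.99298735e-01,  9.62746201e-03,  3.61849399e-02,
         2.09085113e+01],
       [-3.65871904e-02, -4.55339969e-02, -9.98292559e-01,
         1.02908693e+03],
       [ 0.00000000e+00,  0.00000000e+00,  0.00000000e+00,
         1.00000000e+00]])}
{'camera_matrix': array([[325.1922621 ,
[... 464 characters left out ...]
     1.00000000e+00]])}
{'time_s': 0.1, 'qpos': array([-1.21370741,  0.31164007,  0.01399843,  1.51289932, -0.00439051,
        1.31922257, -0.02716375]), 'qvel': array([ 0.00095975, -0.00064711, -0.00117995, -0.00329162, -0.00166327,
       -0.00023838,  0.00253191]), 'joint_efforts': array([ 6.06600133e-04, -3.80853653e+01,  1.46324504e-01, -2.31240392e+01,
        1.22056689e-02,  8.18776170e-03, -4.24712681e-06]), 'tcp_pos': array([213.43032605, 506.58302516, 403.73137236]), 'tcp_rot': array([-3.13945627e+00,  1.00174228e-04,  2.74291379e+00]), 'ft_force': array([0.52384905, 0.09175494, 0.45174108]), 'ft_torque': array([-0.02926831,  0.0179306 , -0.00231987]), 'width': 1.001004706236199}
```

View pics/top0.png

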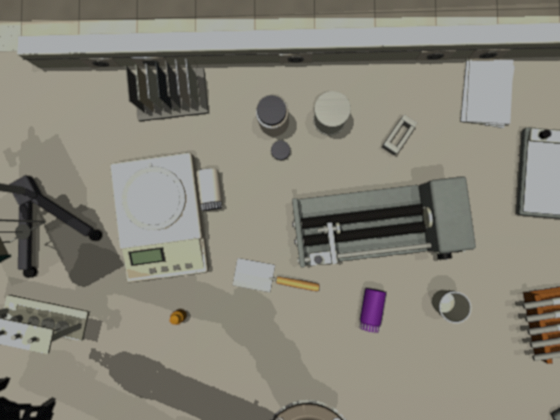

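View pics/scene0.png

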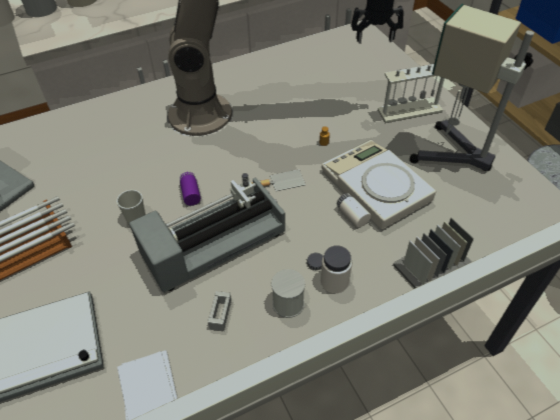

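Candidates for jar: the white cylinder by the balance at top (209,189); the purple look-alike at (373,309); the upright big jar at (272,115). By the description it is the white one at (209,189). I'll check it in a close crop.

Run:
```python
import cv2, numpy as np
t=cv2.imread("pics/top0.png"); s=cv2.imread("pics/scene0.png")
f=lambda i,x,y,w,h,k: cv2.resize(i[y:y+h,x:x+w],None,fx=k,fy=k,interpolation=cv2.INTER_CUBIC)
a=f(t,100,140,133,150,3)   # 400x450... 
b=f(t,285,170,195,105,2)
c=f(s,325,140,130,90,3)
o=np.zeros((600,800,3),np.uint8)
o[:450,:399]=a; o[:210,400:790]=b; o[215:485,400:790]=c
cv2.imwrite("pics/c1.png",o)
b=f(t,285,170,195,105,4); cv2.imwrite("pics/c2.png",b)
```

```text
(no output)
```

View pics/c1.png

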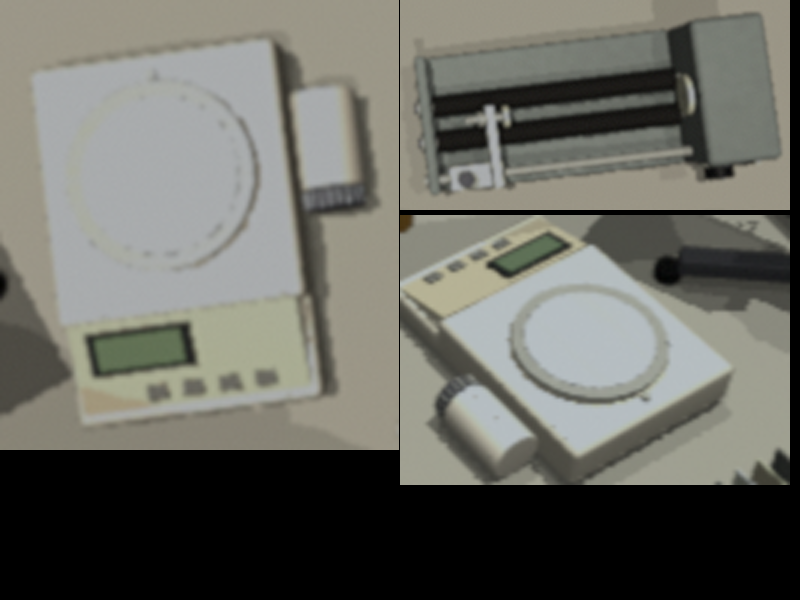

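View pics/c2.png

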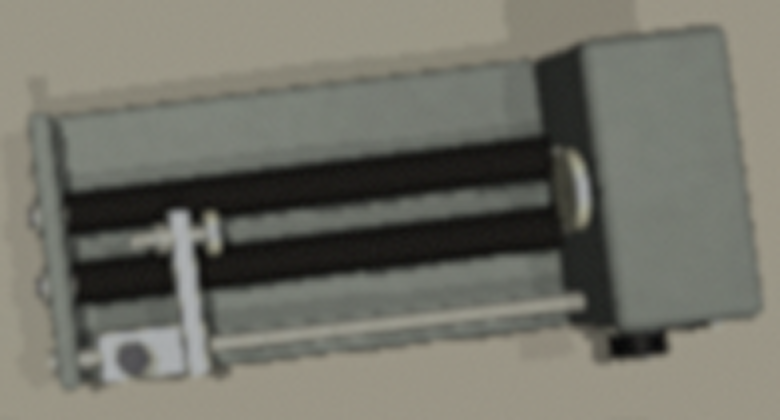

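Shows: white jar at top ≈ (209,189), lid (dark, ribbed) at image bottom (world −x); the mill has its housing at image right (−y), thrust plate ≈ (428,217), stop nose ≈ (339,228) and post ≈ (319,259).

```bash
cat > h.py <<'E'
import numpy as np, cv2
from scipy.spatial.transform import Rotation as R
from workcell import env, eyes
def fix(name,px,z):
    p=eyes.camera_params(name); K=p["camera_matrix"]; T=p["pose"]
    d=T[:3,:3]@np.linalg.solve(K,[px[0],px[1],1.]); o=T[:3,3]
    return (o+d*(z-o[2])/d[2])
def wproj(P,pos,rot):
    "world point -> wrist pixel"
    p=eyes.camera_params("wrist"); K=p["camera_matrix"]; H=p["hand_eye"]
    t=R.from_euler("xyz",rot).as_matrix().T@(np.asarray(P,float)-pos)
    c=H[:3,:3].T@(t-H[:3,3]); r=np.hypot(c[0],c[1]); a=np.arctan2(r,c[2])*K[0,0]
    return K[:2,2]+a*c[:2]/r
def wrist(px,z,pos,rot):
    p=eyes.camera_params("wrist"); K=p["camera_matrix"]; H=p["hand_eye"]
    v=(np.asarray(px,float)-K[:2,2])/K[0,0]; r=np.hypot(*v)
    c=np.r_[v/r*np.sin(r),np.cos(r)]; W=R.from_euler("xyz",rot).as_matrix()
    d=W@H[:3,:3]@c; o=W@H[:3,3]+pos
    return o+d*(z-o[2])/d[2]
def delta(goal_tcp,yaw,s=None):
    "tool-frame shift(m), rotvec(deg) to a pointing-down pose with tool yaw"
    s=s or env.observe(); W=R.from_euler("xyz",s["tcp_rot"]); G=R.from_euler("xyz",[np.pi,0,yaw])
    return np.round(W.inv().apply(np.asarray(goal_tcp)-s["tcp_pos"])/1000,4), np.round((W.inv()*G).as_rotvec(degrees=True),2)
E
python3 - <<'E'
from h import *
np.set_printoptions(precision=1,suppress=True)
a=lambda x,y:(100+x/3,140+y/3); b=lambda x,y:(285+x/4,170+y/4)
print("jar base,lid",fix("top",a(324,88),30),fix("top",a(334,208),30))
for q in [(33,72),(275,40),(302,293)]: print("bal",fix("top",a(*q),52))
for q in [(583,45),(722,28),(762,312),(612,325)]: print("hous",fix("top",b(*q),138))
for q in [(32,118),(48,115),(62,385),(78,385)]: print("endpl",fix("top",b(*q),90))
print("nose",fix("top",b(219,232),107),"post",fix("top",b(135,358),132))
print("plate top",fix("top",b(575,148),128),fix("top",b(557,160),128))
for q in [(68,212),(552,158),(75,283),(560,228)]: print("roll",fix("top",b(*q),85))
E
```

```text
jar base,lid [642.5 226.4  30. ] [549.6 218.7  30. ]
bal [654.5 445.2  52. ]
bal [676.4 259.3  52. ]
bal [484.9 238.6  52. ]
hous [ 597.  -250.1  138. ]
hous [ 604.8 -319.7  138. ]
hous [ 461.6 -335.6  138. ]
hous [ 455.6 -261.2  138. ]
endpl [566.2  29.6  90. ]
endpl [567.7  21.   90. ]
endpl [422.9  14.9  90. ]
endpl [422.9   6.4  90. ]
nose [504.  -68.2 107. ] post [440.  -22.2 132. ]
plate top [ 545.3 -247.9  128. ] [ 539.3 -238.6  128. ]
roll [515.5  10.7  85. ]
roll [ 542.2 -248.4   85. ]
roll [477.2   7.3  85. ]
roll [ 504.7 -251.8   85. ]
```

Run:
```python
from h import *
y=np.radians(185)
print(delta([420,250,400],y)); print(delta([585,222,320],y))
```

```text
(array([-0.29  , -0.1563,  0.0041]), array([-1.200e-01, -2.000e-02, -2.784e+01]))
(array([-0.4529, -0.1178,  0.084 ]), array([-1.200e-01, -2.000e-02, -2.784e+01]))
```

Emit:
arm_command(xyz=[[-0.29,-0.156,0.004],[-0.29,-0.156,0.004],[-0.29,-0.156,0.004],[-0.29,-0.156,0.004],[-0.29,-0.156,0.004],[-0.29,-0.156,0.004],[-0.29,-0.156,0.004],[-0.29,-0.156,0.004]], rotation=[[0,0,-28],[0,0,-28],[0,0,-28],[0,0,-28],[0,0,-28],[0,0,-28],[0,0,-28],[0,0,-28]], hand=[0,0,0,0,0,0,0,0])

```text
time_s: 0.9
tcp_pos: [424.3, 243.5, 400.4]
tcp_rot: [-3.137, 0.002, -3.065]
ft_force: [0.2, -0.7, -0.2]
width: -0.002
```

Emit:
arm_command(xyz=[[-0.159,-0.034,0.08],[-0.159,-0.034,0.08],[-0.159,-0.034,0.08],[-0.159,-0.034,0.08],[-0.159,-0.034,0.08],[-0.159,-0.034,0.08]], rotation=[[0,0,0],[0,0,0],[0,0,0],[0,0,0],[0,0,0],[0,0,0]], hand=[0,0,0,0,0,0])

```text
time_s: 1.5
tcp_pos: [581.3, 231.2, 319.3]
tcp_rot: [-3.141, -0.003, -3.052]
ft_force: [0.0, -0.5, 0.5]
width: -0.001
```

Run:
```python
from h import *
s=env.observe(); print(s["tcp_pos"],s["tcp_rot"],s["ft_force"])
im=eyes.grab_frame("wrist"); 
for P in ([642.5,226.4,25],[549.6,218.7,25]): print(wproj(P,s["tcp_pos"],s["tcp_rot"]))
cv2.imwrite("pics/w1.png",im)
```

```text
[581.28825876 231.18965805 319.3207132 ] [-3.14118701 -0.00315098 -3.05196866] [ 0.04665084 -0.4773789   0.54131637]
[264.90012836 268.21006493]
[264.34769045 167.55314651]
```

View pics/w1.png

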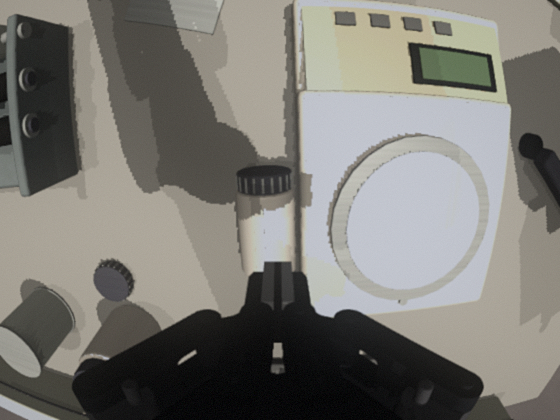

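The wrist picture confirms the jar: lid top edge at (264,168), sides at cols 237–296, gap to the balance (col ~297) nil; prediction fits. The closed tips are only ~13 mm thick along the jaws, so I turn the hand 90° to have 22 mm in the rolling direction.

Run:
```python
from h import *
print(delta([596,230.5,250],np.radians(95)))
```

```text
(array([-0.0151, -0.0028,  0.0704]), array([-4.000e-02, -1.100e-01,  9.022e+01]))
```

Emit:
arm_command(xyz=[[-0.015,-0.003,0.04],[-0.015,-0.003,0.04],[-0.015,-0.003,0.05],[-0.015,-0.003,0.06],[-0.015,-0.003,0.07],[-0.015,-0.003,0.07],[-0.015,-0.003,0.07],[-0.015,-0.003,0.07]], rotation=[[0,0,90.2],[0,0,90.2],[0,0,90.2],[0,0,90.2],[0,0,90.2],[0,0,90.2],[0,0,90.2],[0,0,90.2]], hand=[0,0,0,0,0,0,0,0])

```text
time_s: 2.35
tcp_pos: [595.5, 231.0, 252.2]
tcp_rot: [3.14, -0.002, 2.028]
ft_force: [0.1, 0.0, -0.3]
width: -0.0
```

Emit:
arm_command(xyz=[[0,0,0],[0,0,0],[0,0,0],[0,0,0],[0,0,0]], rotation=[[0,0,21.5],[0,0,21.5],[0,0,21.5],[0,0,21.5],[0,0,21.5]], hand=[0,0,0,0,0])

```text
time_s: 2.85
tcp_pos: [596.1, 230.5, 251.7]
tcp_rot: [3.141, -0.002, 1.66]
ft_force: [0.6, 0.9, -0.1]
width: 0.0
```

Run:
```python
from h import *
s=env.observe(); print(s["tcp_pos"],s["tcp_rot"],s["ft_force"],delta([596,230.5,226],np.radians(95)))
```

```text
[596.07015557 230.457291   251.68948804] [ 3.14097991e+00 -1.82407091e-03  1.65971902e+00] [ 0.63608679  0.93405149 -0.05877345] (array([ 0.    , -0.0001,  0.0257]), array([ 0.04, -0.1 ,  0.09]))
```

Emit:
arm_command(xyz=[[0,0,0.015],[0,0,0.026],[0,0,0.026],[0,0,0.026]], rotation=[[0,0,0],[0,0,0],[0,0,0],[0,0,0]], hand=[0,0,0,0])

```text
time_s: 3.25
tcp_pos: [596.6, 229.2, 223.6]
tcp_rot: [-3.14, 0.0, 1.656]
ft_force: [-0.5, 0.2, 1.2]
width: -0.0
```

Emit:
arm_command(xyz=[[0,0,0.002],[0,0,0.002]], rotation=[[0,0,0],[0,0,0]], hand=[0,0])

```text
time_s: 3.45
tcp_pos: [596.7, 229.2, 223.5]
tcp_rot: [-3.14, -0.0, 1.656]
ft_force: [-2.7, 0.6, 7.7]
width: 0.001
```

Emit:
arm_command(xyz=[[0,0,0.0015],[0,0,0.0015]], rotation=[[0,0,0],[0,0,0]], hand=[0,0])

```text
time_s: 3.65
tcp_pos: [596.7, 229.2, 223.4]
tcp_rot: [-3.141, -0.001, 1.657]
ft_force: [-4.5, -1.3, 13.2]
width: 0.002
```

Emit:
arm_command(xyz=[[0,0,-0.002],[-0.004,0,-0.002],[-0.009,0,-0.002],[-0.014,0,-0.002],[-0.02,0,-0.002],[-0.026,0,-0.002],[-0.032,0,-0.002],[-0.034,0,-0.002]], rotation=[[0,0,0],[0,0,0],[0,0,0],[0,0,0],[0,0,0],[0,0,0],[0,0,0],[0,0,0]], hand=[0,0,0,0,0,0,0,0])

```text
time_s: 4.45
tcp_pos: [600.3, 193.9, 223.2]
tcp_rot: [3.14, 0.001, 1.655]
ft_force: [1.9, -0.1, 3.2]
width: 0.004
```

Emit:
arm_command(xyz=[[-0.002,0,0],[-0.002,0,0],[-0.002,0,0]], rotation=[[0,0,0],[0,0,0],[0,0,0]], hand=[0,0,0])

```text
time_s: 4.75
tcp_pos: [600.0, 193.7, 223.2]
tcp_rot: [3.141, -0.0, 1.657]
ft_force: [2.1, 0.0, 2.5]
width: 0.001
```

Emit:
arm_command(xyz=[[0,0,-0.02],[0,0,-0.02],[0,0,-0.02]], rotation=[[0,0,0],[0,0,0],[0,0,0]], hand=[0,0,0])

```text
time_s: 5.05
tcp_pos: [599.2, 193.8, 242.4]
tcp_rot: [-3.139, -0.0, 1.657]
ft_force: [-0.0, -0.4, -0.5]
width: -0.001
```

Run:
```python
from h import *
t=eyes.grab_frame("top"); s=eyes.grab_frame("wrist"); print(env.observe()["tcp_pos"])
f=lambda i,x,y,w,h,k: cv2.resize(i[y:y+h,x:x+w],None,fx=k,fy=k,interpolation=cv2.INTER_CUBIC)
o=np.zeros((600,800,3),np.uint8); o[:450,:400]=f(t,140,140,100,112,4)[:450,:400] if 0 else cv2.resize(t[140:252,140:240],(400,450)); o[:300,400:]=cv2.resize(s,(400,300))
cv2.imwrite("pics/r1.png",o); cv2.imwrite("pics/t1.png",t)
```

```text
[599.00301193 193.63328568 241.74677735]
```

View pics/r1.png

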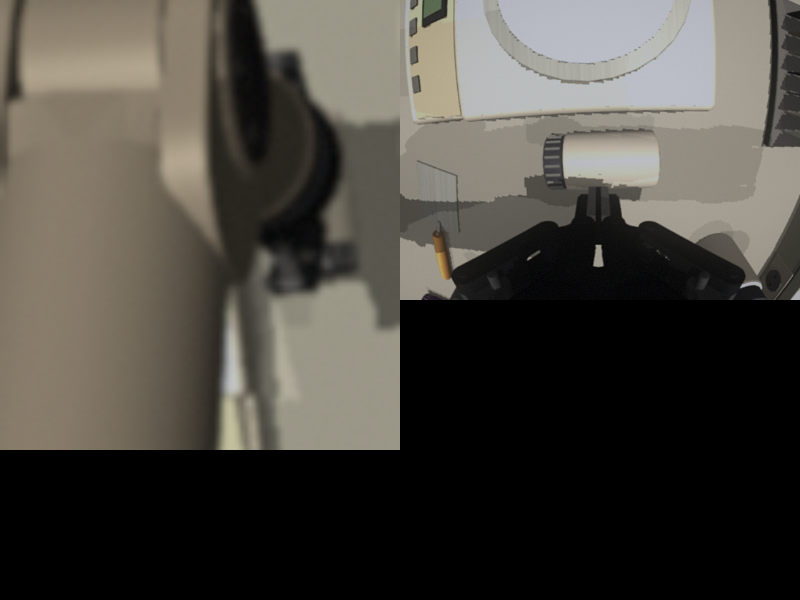

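Run:
```python
from h import *
s=env.observe(); W=lambda x,y,z=25: wrist(((x-400)*1.4,y*1.4),z,s["tcp_pos"],s["tcp_rot"]).round(1)
print(W(550,161),W(655,160)); print("ends at crown/low", W(543,160,25),W(660,160,25))
print("balance edge",W(460,121,52),W(712,107,52)); print(delta([599,212,228],np.radians(95)))
```

```text
[555.6 202.2  25. ] [646.4 211.1  25. ]
ends at crown/low [549.4 202.6  25. ] [650.9 211.5  25. ]
balance edge [485.8 239.7  52. ] [676.2 266.   52. ]
(array([0.0183, 0.0016, 0.0137]), array([-0.18,  0.02, -0.08]))
```

Emit:
arm_command(xyz=[[0.022,0.001,0.0],[0.022,0.001,0.01],[0.022,0.001,0.0185],[0.022,0.001,0.0195],[0.022,0.001,0.0195]], rotation=[[0,0,0],[0,0,0],[0,0,0],[0,0,0],[0,0,0]], hand=[0,0,0,0,0])

```text
time_s: 5.65
tcp_pos: [598.7, 214.2, 223.3]
tcp_rot: [-3.139, 0.001, 1.655]
ft_force: [-1.7, -0.4, 5.2]
width: 0.0
```

Emit:
arm_command(xyz=[[-0.004,0,0.0003],[-0.009,0,0.0003],[-0.015,0,0.0003],[-0.021,0,0.0003],[-0.027,0,0.0003],[-0.032,0,0.0003],[-0.036,0,0.0003],[-0.038,0,0.0003]], rotation=[[0,0,0],[0,0,0],[0,0,0],[0,0,0],[0,0,0],[0,0,0],[0,0,0],[0,0,0]], hand=[0,0,0,0,0,0,0,0])

```text
time_s: 6.45
tcp_pos: [602.8, 176.6, 223.4]
tcp_rot: [3.14, 0.001, 1.655]
ft_force: [1.4, -0.2, 3.5]
width: -0.0
```

Emit:
arm_command(xyz=[[0,0,0],[0,0,0],[0,0,0],[0,0,-0.02],[0,0,-0.06],[0,0,-0.08],[0,0,-0.08],[0,0,-0.08]], rotation=[[0,0,0],[0,0,0],[0,0,0],[0,0,0],[0,0,-8],[0,0,-17],[0,0,-26],[0,0,-35]], hand=[0,0,0,0,0,0,0,0])

```text
time_s: 7.25
tcp_pos: [601.4, 178.0, 303.1]
tcp_rot: [-3.14, -0.002, 2.253]
ft_force: [-0.8, -0.2, -0.3]
width: -0.001
```

Emit:
arm_command(xyz=[[0,0,0],[0,0,0],[0,0,0],[0,0,0],[0,0,0],[0,0,0],[0,0,0],[0,0,0]], rotation=[[0,0,-55],[0,0,-55],[0,0,-55],[0,0,-55],[0,0,-55],[0,0,-55],[0,0,-55],[0,0,-55]], hand=[0.0854,0.0854,0.0854,0.0854,0.0854,0.0854,0.0854,0.0854])

```text
time_s: 8.05
tcp_pos: [601.2, 177.9, 301.8]
tcp_rot: [-3.141, -0.005, -3.077]
ft_force: [-0.2, 0.2, -1.0]
width: 1.001
```

Run:
```python
from h import *
s=env.observe(); im=eyes.grab_frame("wrist"); print(s["tcp_pos"],s["tcp_rot"],s["ft_force"])
cv2.imwrite("pics/w2.png",im); 
for P in ([640,193,25],[548,185,25]): print(wproj(P,s["tcp_pos"],s["tcp_rot"]))
```

```text
[601.18864462 177.86347295 301.82912107] [-3.14120329 -0.00458108 -3.07659059] [-0.19836042  0.24666139 -0.95410566]
[290.90570819 257.21761356]
[289.98072038 146.88393513]
```

View pics/w2.png

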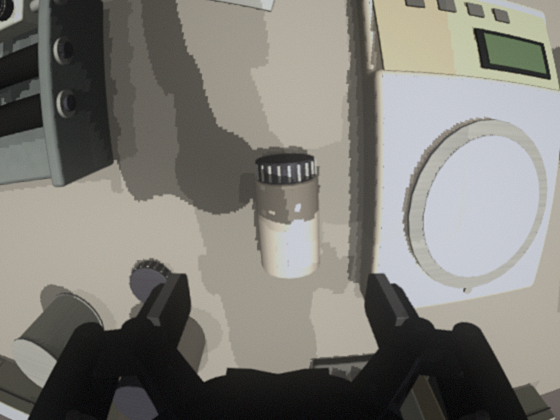

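Run:
```python
from h import *
s=env.observe(); W=lambda x,y,z=25: wrist((x,y),z,s["tcp_pos"],s["tcp_rot"]).round(1)
print(W(287.5,158),W(287,163,47),W(291,275,45),W(291,270,25))
print("side mid",W(287.5,180),W(290.5,250)); 
a,b=W(287.5,180),W(290.5,250); print(np.degrees(np.arctan2(*(b-a)[[1,0]])))
```

```text
[557.1 183.8  25. ] [557.  182.7  47. ] [646.3 192.7  45. ] [652.9 194.   25. ]
side mid [574.3 185.   25. ] [633.8 192.   25. ]
6.7098368077569335
```

Run:
```python
from h import *
print(delta([602.5,188.4,182],np.radians(186.5)))
```

```text
(array([-0.0023,  0.0106,  0.12  ]), array([-0.02, -0.22, -2.85]))
```

Emit:
arm_command(xyz=[[-0.002,0.0105,0.0],[-0.002,0.0105,0.03],[-0.002,0.0105,0.06],[-0.002,0.0105,0.085],[-0.002,0.0105,0.105],[-0.002,0.0105,0.115],[-0.002,0.0105,0.12],[-0.002,0.0105,0.12]], rotation=[[0,0,-2.85],[0,0,-2.85],[0,0,-2.85],[0,0,-2.85],[0,0,-2.85],[0,0,-2.85],[0,0,-2.85],[0,0,-2.85]], hand=[0.072,0.072,0.072,0.072,0.072,0.072,0.072,0.072])

```text
time_s: 8.9
tcp_pos: [603.6, 188.6, 183.2]
tcp_rot: [3.142, -0.0, -3.027]
ft_force: [-0.6, -0.5, -0.5]
width: 0.845
```

Emit:
arm_command(xyz=[[0,0,0],[0,0,0],[0,0,0],[0,0,0],[0,0,0],[0,0,0],[0,0,0],[0,0,0]], rotation=[[0,0,0],[0,0,0],[0,0,0],[0,0,0],[0,0,0],[0,0,0],[0,0,0],[0,0,0]], hand=[0.06,0.055,0.05,0.045,0.04,0.04,0.04,0.04])

```text
time_s: 9.7
tcp_pos: [604.3, 188.0, 185.0]
tcp_rot: [3.141, 0.003, -3.028]
ft_force: [-0.9, -1.4, 5.3]
width: 0.565
```

Emit:
arm_command(xyz=[[0,0,-0.005],[0,0,-0.015],[0,0,-0.04],[0,0,-0.08],[0,0,-0.12],[0,0,-0.14],[0,0,-0.14]], rotation=[[0,0,0],[0,0,0],[0,0,0],[0,0,0],[0,0,0],[0,0,0],[0,0,0]], hand=[0.04,0.04,0.04,0.04,0.04,0.04,0.04])

```text
time_s: 10.4
tcp_pos: [604.7, 188.5, 327.8]
tcp_rot: [3.14, 0.008, -3.027]
ft_force: [0.2, -0.2, -3.8]
width: 0.564
```

Run:
```python
from h import *
s=env.observe(); im=eyes.grab_frame("wrist"); print(s["tcp_pos"],s["tcp_rot"],s["ft_force"],s["width"])
cv2.imwrite("pics/w3.png",im); print(delta([600,80,325],np.radians(140)))
```

```text
[604.74947279 188.49416502 327.78016023] [ 3.13965124  0.00824381 -3.02742608] [ 0.15035485 -0.22115324 -3.82902543] 0.5637832759754665
(array([ 0.0161, -0.1072, -0.0004]), array([ 0.11,  0.13, 46.54]))
```

View pics/w3.png

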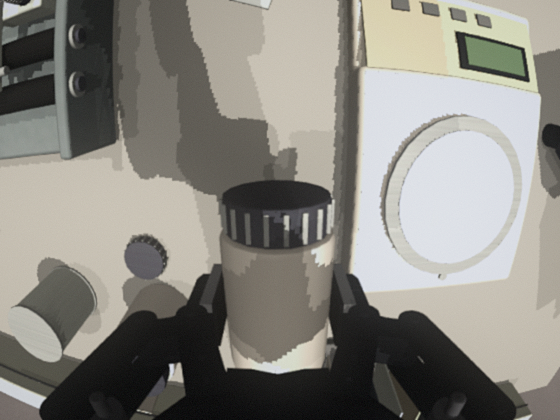

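Run:
```python
from h import *
z=np.zeros(3)
for d in (-4,0,4):
  for p in (0,4):
    o=[]
    for q in ([46,0,-23],[46,0,23],[30,0,-25]):
        P=R.from_euler("y",p,degrees=True).apply(q)+[d,0,160]; o.append(wproj(P,z,z).round(0))
    print(d,p,*o)
```

```text
-4 0 [274. 229.] [275. 193.] [274. 272.]
-4 4 [274. 237.] [275. 192.] [274. 279.]
0 0 [274. 218.] [275. 185.] [274. 262.]
0 4 [274. 226.] [275. 183.] [274. 270.]
4 0 [274. 207.] [275. 177.] [274. 252.]
4 4 [274. 215.] [275. 175.] [274. 260.]
```

Run:
```python
from h import *
print(delta([516,-177,345],np.radians(95.9)))
```

```text
(array([ 0.1288, -0.3529, -0.0209]), array([1.700e-01, 9.000e-02, 9.064e+01]))
```

Emit:
arm_command(xyz=[[0.004,-0.011,-0.018],[0.015,-0.045,-0.021],[0.032,-0.09,-0.021],[0.048,-0.132,-0.021],[0.064,-0.175,-0.021],[0.08,-0.218,-0.021],[0.096,-0.26,-0.021],[0.109,-0.3,-0.021]], rotation=[[0,0,5],[0,0,12],[0,0,20],[0,0,28],[0,0,36],[0,0,44],[0,0,52],[0,0,60]], hand=[0.04,0.04,0.04,0.04,0.04,0.04,0.04,0.04])

```text
time_s: 11.25
tcp_pos: [527.3, -123.9, 341.8]
tcp_rot: [-3.138, -0.004, 2.202]
ft_force: [0.8, -0.3, -4.1]
width: 0.565
```

Run:
```python
from h import *
s=env.observe(); print(s["tcp_pos"],s["ft_force"],s["width"]); print(delta([516,-177,345],np.radians(95.9)))
```

```text
[ 527.34196152 -123.87638729  341.77708487] [ 0.82287084 -0.3387128  -4.08884661] 0.565326910948119
(array([-0.0362, -0.0405, -0.0032]), array([-0.28, -0.16, 30.25]))
```

Emit:
arm_command(xyz=[[-0.012,-0.014,-0.003],[-0.024,-0.027,-0.003],[-0.036,-0.0405,-0.003],[-0.036,-0.0405,-0.003],[-0.036,-0.0405,-0.003],[-0.036,-0.0405,-0.003]], rotation=[[0,0,8],[0,0,16],[0,0,24],[0,0,30.25],[0,0,30.25],[0,0,30.25]], hand=[0.04,0.04,0.04,0.04,0.04,0.04])

```text
time_s: 11.85
tcp_pos: [518.0, -174.2, 345.5]
tcp_rot: [-3.138, -0.002, 1.684]
ft_force: [0.1, -0.1, -4.0]
width: 0.566
```

Run:
```python
from h import *
s=env.observe(); im=eyes.grab_frame("wrist"); print(s["tcp_pos"],s["tcp_rot"],s["ft_force"])
sc=eyes.grab_frame("scene"); 
# predicted points
th=np.radians(5.9); X=np.array([np.cos(th),np.sin(th),0]);Y=np.array([-np.sin(th),np.cos(th),0]);O=np.array([512,-136.3,0])
for n,q in dict(Lend=(-19,151,87.5),Rend=(19,151,87.5),L60=(-19,60,87.5),R60=(19,60,87.5),nose=(0,68,107),post=(-60,120,132),epL=(-75,151,90),epR=(75,151,90)).items():
    P=O+q[0]*X+q[1]*Y+[0,0,q[2]]; px=wproj(P,s["tcp_pos"],s["tcp_rot"]); print(n,px.round(0))
cv2.imwrite("pics/w4raw.png",im); cv2.imwrite("pics/s4.png",sc)
o=np.zeros((600,800,3),np.uint8); o[:420,:560]=im
c=cv2.resize(sc[140:300,120:300],(360,320)); cv2.imwrite("pics/w4.png",im)
```

```text
[ 517.97804839 -174.22267975  345.50915327] [-3.13820894e+00 -1.87230788e-03  1.68365752e+00] [ 0.10788383 -0.06569874 -3.99117427]
Lend [251. -36.]
Rend [306. -36.]
L60 [249.  85.]
R60 [305.  86.]
nose [277.  71.]
post [173. -14.]
epL [173. -31.]
epR [385. -29.]
```

View pics/w4.png

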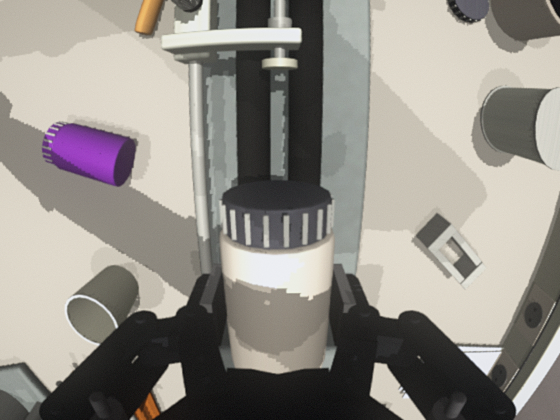

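Run:
```python
from h import *
im=cv2.imread("pics/w4raw.png"); g=cv2.cvtColor(im,6).astype(int)
for r in (90,130,165): print(r,[ (c,g[r,c]) for c in range(225,335,3)])
pos=np.array([517.978,-174.223,345.509]); rot=np.array([-3.13820894,-1.87230788e-3,1.68365752])
th=np.radians(5.9); X=np.array([np.cos(th),np.sin(th),0]);Y=np.array([-np.sin(th),np.cos(th),0]);O=np.array([512,-136.3,0])
m=lambda P:((P-O)@X,(P-O)@Y)
for px,z in [((281,66),107),((237,120),75),((323,120),75),((222,205),345.5-160),((333,205),345.5-160),((237,170),75),((323,170),75)]: print(px,np.round(m(wrist(px,z,pos,rot)),1))
print("jar mid est",m(pos+R.from_euler('xyz',rot).apply([2,0,160])))
```

```text
90 [(225, np.int64(159)), (228, np.int64(158)), (231, np.int64(159)), (234, np.int64(153)), (237, np.int64(39)), (240, np.int64(40)), (243, np.int64(43)), (246, np.int64(42)), (249, np.int64(42)), (252, np.int64(43)), (255, np.int64(42)), (258, np.int64(40)), (261, np.int64(38)), (264, np.int64(38)), (267, np.int64(33)), (270, np.int64(49)), (273, np.int64(69)), (276, np.int64(102)), (279, np.int64(103)), (282, np.int64(100)), (285, np.int64(69)), (288, np.int64(49)), (291, np.int64(29)), (294, np.int64(35)), (297, np.int64(31)), (300, np.int64(39)), (303, np.int64(42)), (306, np.int64(39)), (309, np.int64(38)), (312, np.int64(39)), (315, np.int64(36)), (318, np.int64(39)), (321, np.int64(35)), (324, np.int64(158)), (327, np.int64(155)), (330, np.int64(153)), (333, np.int64(154))]
130 [(225, np.int64(153)), (228, np.int64(162)), (231, np.int64(159)), (234, np.int64(159)), (237, np.int64(50)), (240, np.int64(44)), (243, np.int64(45)), (246, np.int64(45)), (249, np.int64(44)), (252, np.int64(45)), (255, np.int64(42)), (258, np.int64(43)), (261, np.int64(40)), (264, np.int64(38)), (267,
[... 823 characters left out ...]
4(78)), (273, np.int64(132)), (276, np.int64(135)), (279, np.int64(136)), (282, np.int64(133)), (285, np.int64(85)), (288, np.int64(43)), (291, np.int64(29)), (294, np.int64(32)), (297, np.int64(34)), (300, np.int64(38)), (303, np.int64(38)), (306, np.int64(40)), (309, np.int64(38)), (312, np.int64(34)), (315, np.int64(34)), (318, np.int64(35)), (321, np.int64(119)), (324, np.int64(139)), (327, np.int64(138)), (330, np.int64(141)), (333, np.int64(139))]
(281, 66) [ 2.2 71.2]
(237, 120) [-29.1  35.1]
(323, 120) [33.5 35.9]
(222, 205) [-22.2   5.8]
(333, 205) [24.1  6.4]
(237, 170) [-29.6  -2.4]
(323, 170) [35.  -1.6]
jar mid est (np.float64(1.4840305042444715), np.float64(-36.04250978215573))
```

Emit:
arm_command(xyz=[[0,0.0015,0.01],[0,0.0015,0.03],[0,0.0015,0.05],[0,0.0015,0.064],[0,0.0015,0.07],[0,0.0015,0.072],[0,0.0015,0.072],[0,0.0015,0.072]], rotation=[[0,0,0],[0,0,0],[0,0,0],[0,0,0],[0,0,0],[0,0,0],[0,0,0],[0,0,0]], hand=[0.04,0.04,0.04,0.04,0.04,0.04,0.04,0.04])

```text
time_s: 12.75
tcp_pos: [520.3, -175.4, 276.3]
tcp_rot: [3.14, 0.001, 1.681]
ft_force: [0.6, -0.3, -3.2]
width: 0.565
```

Emit:
arm_command(xyz=[[0,0,0.001],[0,0,0.002],[0,0,0.003],[0,0,0.003]], rotation=[[0,0,0],[0,0,0],[0,0,0],[0,0,0]], hand=[0.04,0.04,0.04,0.04])

```text
time_s: 13.15
tcp_pos: [519.8, -175.1, 272.3]
tcp_rot: [-3.142, -0.0, 1.68]
ft_force: [-0.3, 0.2, -4.0]
width: 0.564
```

Emit:
arm_command(xyz=[[0,0,0.001],[0,0,0.002],[0,0,0.003],[0,0,0.003]], rotation=[[0,0,0],[0,0,0],[0,0,0],[0,0,0]], hand=[0.04,0.04,0.04,0.04])

```text
time_s: 13.55
tcp_pos: [519.7, -175.1, 269.2]
tcp_rot: [-3.141, -0.0, 1.68]
ft_force: [0.3, -0.5, -4.7]
width: 0.565
```

Emit:
arm_command(xyz=[[0,0,0.001],[0,0,0.001],[0,0,0.001]], rotation=[[0,0,0],[0,0,0],[0,0,0]], hand=[0.04,0.04,0.04])

```text
time_s: 13.85
tcp_pos: [519.9, -175.2, 268.5]
tcp_rot: [3.141, 0.0, 1.68]
ft_force: [-0.2, -0.3, -3.9]
width: 0.562
```

Emit:
arm_command(xyz=[[0,0,0.001],[0,0,0.001],[0,0,0.001]], rotation=[[0,0,0],[0,0,0],[0,0,0]], hand=[0.04,0.04,0.04])

```text
time_s: 14.15
tcp_pos: [519.8, -175.2, 268.2]
tcp_rot: [3.141, -0.0, 1.68]
ft_force: [-3.4, 1.5, 4.5]
width: 0.567
```

Emit:
arm_command(xyz=[[0,-0.001,0],[0,-0.0015,0.0005],[0,-0.0015,0.0005]], rotation=[[0,0,0],[0,0,0],[0,0,0]], hand=[0.04,0.04,0.04])

```text
time_s: 14.45
tcp_pos: [518.5, -175.3, 267.5]
tcp_rot: [3.141, 0.0, 1.681]
ft_force: [-2.6, 1.6, 4.7]
width: 0.565
```

Emit:
arm_command(xyz=[[0,0,0],[0,0,0],[0,0,0],[0,0,0],[0,0,0],[0,0,0]], rotation=[[0,0,0],[0,0,0],[0,0,0],[0,0,0],[0,0,0],[0,0,0]], hand=[0.048,0.05,0.053,0.057,0.062,0.066])

```text
time_s: 15.05
tcp_pos: [518.4, -175.4, 266.8]
tcp_rot: [3.142, 0.0, 1.68]
ft_force: [-0.5, 0.5, 0.5]
width: 0.773
```

Emit:
arm_command(xyz=[[0,0,0],[0,0,-0.005],[0,0,-0.02],[0,0,-0.05],[0,0,-0.09],[0,0,-0.09],[0,0,-0.09]], rotation=[[0,0,0],[0,0,0],[0,0,0],[0,0,0],[0,0,0],[0,0,0],[0,0,0]], hand=[0.066,0.066,0.066,0.066,0.066,0.066,0.066])

```text
time_s: 15.75
tcp_pos: [518.6, -175.6, 358.3]
tcp_rot: [3.139, 0.001, 1.68]
ft_force: [-1.5, 0.6, -1.0]
width: 0.771
```

Run:
```python
from h import *
s=env.observe(); im=eyes.grab_frame("wrist"); sc=eyes.grab_frame("scene"); print(repr(s["tcp_pos"]),repr(s["tcp_rot"]),s["ft_force"])
o=np.zeros((600,800,3),np.uint8); o[:390,:520]=cv2.resize(im,(520,390)); o[390:,400:]=0
c=cv2.resize(sc[150:290,125:295],None,fx=3,fy=3,interpolation=cv2.INTER_CUBIC); cv2.imwrite("pics/s5.png",c)
o=np.zeros((420,800,3),np.uint8)+0; o=np.zeros((600,800,3),np.uint8); o[:300,:400]=cv2.resize(im,(400,300)); o[:,400:]=0
o=np.hstack([cv2.resize(im[60:420,80:480],(440,396)),cv2.resize(c[:, 70:],(360,330)) if 0 else cv2.copyMakeBorder(cv2.resize(sc[150:290,135:285],(354,330)),0,66,6,0,cv2.BORDER_CONSTANT)])
cv2.imwrite("pics/p5.png",o); cv2.imwrite("pics/w5raw.png",im); print(o.shape)
```

```text
array([ 518.59125903, -175.62216938,  358.32457057]) array([3.13857075e+00, 8.30117029e-04, 1.68040232e+00]) [-1.45778439  0.61238241 -1.03240266]
(396, 800, 3)
```

View pics/p5.png

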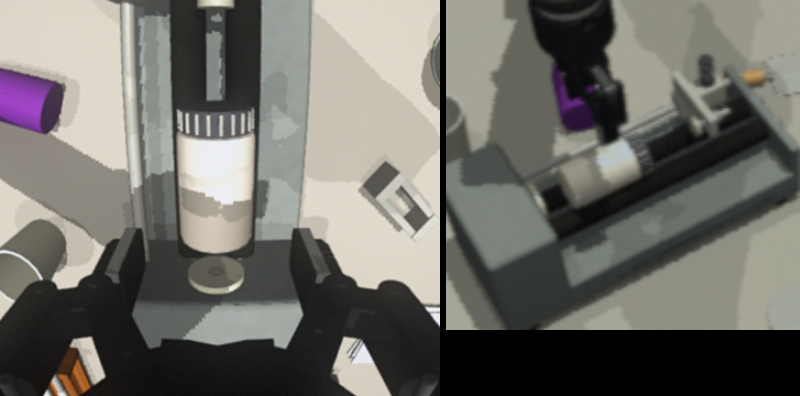

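Run:
```python
from h import *
pos=np.array([518.591,-175.622,358.325]); rot=np.array([3.13857,8.3e-4,1.6804])
th=np.radians(5.9); X=np.array([np.cos(th),np.sin(th),0]);Y=np.array([-np.sin(th),np.cos(th),0]);O=np.array([512,-136.3,0])
f=lambda x,y,z:(lambda P:np.round([(P-O)@X,(P-O)@Y],1))(wrist((80+x/1.1,60+y/1.1),z,pos,rot))
print("plate c",f(216,273,107),"top",f(216,292,128),"bot",f(216,258,90))
print("base crown",f(215,251,130),"lid crown",f(215,110,130),"lid face",f(215,103,107))
print("jar sides",f(177,180,107),f(254,180,107)); print("nose",f(217,6,107))
s=env.observe()
post=O+[2,0,0]*X+(-60)*X+(120+1.5)*Y; print("post",post.round(1)); print(delta([post[0],post[1],330],np.radians(96.3)))
```

```text
plate c [   3.  -114.7] top [   3.  -116.2] bot [   3.  -112.4]
base crown [  2.1 -80.1] lid crown [ 1.6 10.8] lid face [ 1.6 11.1]
jar sides [-23.2 -40. ] [ 27.6 -39.6]
nose [ 2.3 70.8]
post [441.8 -21.6   0. ]
(array([ 0.1607, -0.0588,  0.0263]), array([-0.08, -0.06, -0.01]))
```

Emit:
arm_command(xyz=[[0.02,-0.007,0.0],[0.06,-0.022,0.01],[0.105,-0.038,0.02],[0.145,-0.053,0.026],[0.16,-0.059,0.026],[0.16,-0.059,0.026],[0.16,-0.059,0.026]], rotation=[[0,0,0],[0,0,0],[0,0,0],[0,0,0],[0,0,0],[0,0,0],[0,0,0]], hand=[0.05,0.05,0.05,0.05,0.05,0.05,0.05])

```text
time_s: 16.55
tcp_pos: [442.0, -22.9, 330.3]
tcp_rot: [-3.141, 0.001, 1.681]
ft_force: [0.7, -1.0, 1.0]
width: 0.583
```

Run:
```python
from h import *
s=env.observe(); im=eyes.grab_frame("wrist"); print(s["tcp_pos"],s["tcp_rot"],s["ft_force"]); print(delta([441,-21.3,275],np.radians(96.1)))
print(wproj([441,-21.3,132],s["tcp_pos"],s["tcp_rot"]))
cv2.imwrite("pics/w6.png",im)
```

```text
[442.01567977 -22.94464499 330.33112224] [-3.14059107e+00  6.89777859e-04  1.68095528e+00] [ 0.6836003  -1.03163073  0.95472909]
(array([ 0.0026, -0.0011,  0.0556]), array([-0.02,  0.06,  0.1 ]))
[276.37456184 254.71098967]
```

View pics/w6.png

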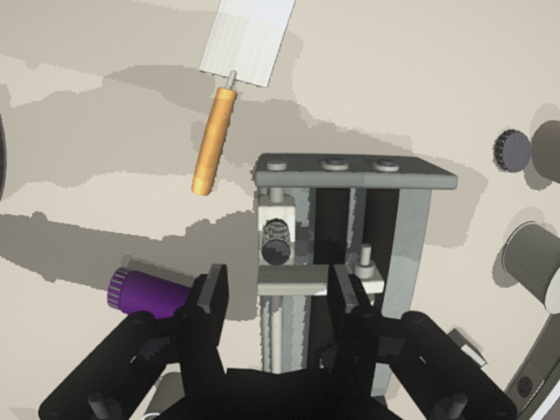

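The post top is at (276,253), predicted (276,255), so I go down and grip it.

Emit:
arm_command(xyz=[[0.003,-0.001,0.01],[0.003,-0.001,0.03],[0.003,-0.001,0.047],[0.003,-0.001,0.055],[0.003,-0.001,0.055],[0.003,-0.001,0.055]], rotation=[[0,0,0],[0,0,0],[0,0,0],[0,0,0],[0,0,0],[0,0,0]], hand=[0.05,0.05,0.05,0.05,0.05,0.05])

```text
time_s: 17.2
tcp_pos: [441.2, -20.4, 276.0]
tcp_rot: [3.141, 0.001, 1.679]
ft_force: [0.3, 0.7, 0.5]
width: 0.585
```

Emit:
arm_command(xyz=[[0,0,0],[0,0,0],[0,0,0],[0,0,0],[0,0,0],[0,0,0],[0,0,0],[0,0,0]], rotation=[[0,0,0],[0,0,0],[0,0,0],[0,0,0],[0,0,0],[0,0,0],[0,0,0],[0,0,0]], hand=[0.04,0.03,0.02,0.01,0.005,0.005,0.005,0.005])

```text
time_s: 18.0
tcp_pos: [440.8, -19.9, 276.5]
tcp_rot: [-3.141, -0.0, 1.681]
ft_force: [-2.9, 0.3, 5.3]
width: 0.175
```

Emit:
arm_command(xyz=[[-0.004,0,0],[-0.01,0,0],[-0.017,0,0],[-0.025,0,0],[-0.033,0,0],[-0.041,0,0],[-0.048,0,0],[-0.05,0,0]], rotation=[[0,0,0],[0,0,0],[0,0,0],[0,0,0],[0,0,0],[0,0,0],[0,0,0],[0,0,0]], hand=[0.005,0.005,0.005,0.005,0.005,0.005,0.005,0.005])

```text
time_s: 18.8
tcp_pos: [446.1, -66.1, 276.5]
tcp_rot: [-3.14, -0.008, 1.683]
ft_force: [-3.9, 10.8, 10.8]
width: 0.178
```

Emit:
arm_command(xyz=[[-0.002,0,0],[-0.005,0,0],[-0.008,0,0],[-0.011,0,0],[-0.014,0,0],[-0.017,0,0],[-0.02,0,0]], rotation=[[0,0,0],[0,0,0],[0,0,0],[0,0,0],[0,0,0],[0,0,0],[0,0,0]], hand=[0.005,0.005,0.005,0.005,0.005,0.005,0.005])

```text
time_s: 19.5
tcp_pos: [448.2, -84.2, 276.5]
tcp_rot: [-3.139, -0.011, 1.684]
ft_force: [-4.5, 13.0, 11.8]
width: 0.177
```

Emit:
arm_command(xyz=[[-0.003,0,0],[-0.006,0,0],[-0.009,0,0],[-0.012,0,0],[-0.015,0,0],[-0.018,0,0],[-0.02,0,0]], rotation=[[0,0,0],[0,0,0],[0,0,0],[0,0,0],[0,0,0],[0,0,0],[0,0,0]], hand=[0.005,0.005,0.005,0.005,0.005,0.005,0.005])

```text
time_s: 20.2
tcp_pos: [450.4, -104.1, 276.5]
tcp_rot: [-3.139, -0.012, 1.685]
ft_force: [-6.1, 12.4, 13.2]
width: 0.179
```

Emit:
arm_command(xyz=[[-0.002,0,0],[-0.004,0,0]], rotation=[[0,0,0],[0,0,0]], hand=[0.005,0.005])

```text
time_s: 20.4
tcp_pos: [450.9, -107.9, 276.5]
tcp_rot: [-3.139, -0.012, 1.685]
ft_force: [-5.8, 13.0, 13.7]
width: 0.176
```

Emit:
arm_command(xyz=[[-0.001,0,0],[-0.002,0,0]], rotation=[[0,0,0],[0,0,0]], hand=[0.005,0.005])

```text
time_s: 20.6
tcp_pos: [451.1, -109.9, 276.5]
tcp_rot: [-3.139, -0.012, 1.685]
ft_force: [-6.7, 11.9, 13.4]
width: 0.174
```

Emit:
arm_command(xyz=[[-0.001,0,0],[-0.002,0,0]], rotation=[[0,0,0],[0,0,0]], hand=[0.005,0.005])

```text
time_s: 20.8
tcp_pos: [451.3, -111.9, 276.5]
tcp_rot: [-3.139, -0.012, 1.685]
ft_force: [-5.2, 12.0, 12.9]
width: 0.177
```

Emit:
arm_command(xyz=[[-0.001,0,0],[-0.002,0,0]], rotation=[[0,0,0],[0,0,0]], hand=[0.005,0.005])

```text
time_s: 21.0
tcp_pos: [451.5, -113.9, 276.5]
tcp_rot: [-3.139, -0.012, 1.685]
ft_force: [-5.4, 12.3, 13.0]
width: 0.179
```

Emit:
arm_command(xyz=[[-0.001,0,0],[-0.0015,0,0]], rotation=[[0,0,0],[0,0,0]], hand=[0.005,0.005])

```text
time_s: 21.2
tcp_pos: [451.7, -115.1, 276.5]
tcp_rot: [-3.139, -0.013, 1.685]
ft_force: [-6.2, 13.6, 14.2]
width: 0.177
```

Emit:
arm_command(xyz=[[-0.001,0,0],[-0.0015,0,0]], rotation=[[0,0,0],[0,0,0]], hand=[0.005,0.005])

```text
time_s: 21.4
tcp_pos: [451.8, -116.2, 276.5]
tcp_rot: [-3.139, -0.013, 1.685]
ft_force: [-5.7, 14.4, 13.3]
width: 0.179
```

Emit:
arm_command(xyz=[[-0.001,0,0],[-0.0015,0,0]], rotation=[[0,0,0],[0,0,0]], hand=[0.005,0.005])

```text
time_s: 21.6
tcp_pos: [451.9, -117.3, 276.5]
tcp_rot: [-3.139, -0.014, 1.685]
ft_force: [-6.4, 15.8, 14.4]
width: 0.181
```

Emit:
arm_command(xyz=[[-0.001,0,0],[-0.001,0,0]], rotation=[[0,0,0],[0,0,0]], hand=[0.005,0.005])

```text
time_s: 21.8
tcp_pos: [452.1, -118.1, 276.5]
tcp_rot: [-3.139, -0.015, 1.686]
ft_force: [-6.6, 15.6, 13.9]
width: 0.179
```

Emit:
arm_command(xyz=[[0.001,0,0],[0.002,0,0],[0.002,0,0]], rotation=[[0,0,0],[0,0,0],[0,0,0]], hand=[0.005,0.005,0.005])

```text
time_s: 22.1
tcp_pos: [451.9, -117.5, 276.5]
tcp_rot: [-3.139, -0.011, 1.685]
ft_force: [-4.7, 12.2, 12.1]
width: 0.176
```

Emit:
arm_command(xyz=[[0.001,0,-0.001],[0.003,0,-0.002],[0.004,0,-0.003],[0.004,0,-0.003]], rotation=[[0,0,0],[0,0,0],[0,0,0],[0,0,0]], hand=[0.005,0.005,0.005,0.005])

```text
time_s: 22.5
tcp_pos: [451.5, -116.3, 276.9]
tcp_rot: [-3.14, -0.003, 1.682]
ft_force: [3.9, 4.1, -13.6]
width: 0.179
```

Emit:
arm_command(xyz=[[0,0,0.0015],[0,0,0.0015],[0,0,0.0015],[0,0,0.0015],[0,0,0.0015],[0,0,0.0015],[0,0,0.0015]], rotation=[[0,0,0],[0,0,0],[0,0,0],[0,0,0],[0,0,0],[0,0,0],[0,0,0]], hand=[0.005,0.02,0.03,0.04,0.045,0.045,0.045])

```text
time_s: 23.2
tcp_pos: [451.8, -119.0, 277.5]
tcp_rot: [3.141, 0.0, 1.68]
ft_force: [0.6, 0.2, 0.5]
width: 0.525
```

Emit:
arm_command(xyz=[[0,0,-0.01],[0,0,-0.03],[0,0,-0.06],[0.02,0,-0.09],[0.05,0.03,-0.1],[0.05,0.06,-0.1],[0.05,0.06,-0.1]], rotation=[[0,0,0],[0,0,0],[0,0,0],[0,0,0],[0,0,0],[0,0,0],[0,0,0]], hand=[0.045,0.045,0.045,0.045,0.045,0.045,0.045])

```text
time_s: 23.9
tcp_pos: [509.0, -59.8, 378.4]
tcp_rot: [3.138, 0.001, 1.686]
ft_force: [-0.4, -0.1, -0.3]
width: 0.528
```

Run:
```python
from h import *
s=env.observe(); im=eyes.grab_frame("wrist"); sc=eyes.grab_frame("scene"); print(repr(s["tcp_pos"]),repr(s["tcp_rot"]),s["ft_force"],s["time_s"])
a=cv2.resize(im[180:420,140:420],(560,480)); b=cv2.resize(sc[150:290,135:285],(240,224)); b=cv2.copyMakeBorder(b,0,256,0,0,cv2.BORDER_CONSTANT)
cv2.imwrite("pics/f.png",np.hstack([a,b])); cv2.imwrite("pics/fraw.png",im)
```

```text
array([508.97369704, -59.83255286, 378.39270321]) array([3.13760074e+00, 1.29814881e-03, 1.68576712e+00]) [-0.40460185 -0.14516535 -0.27951749] 23.9
```

View pics/f.png

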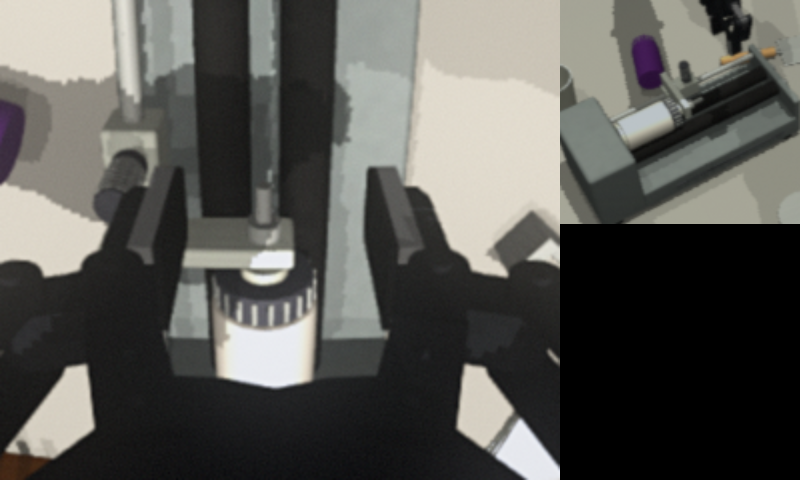

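Run:
```python
from h import *
pos=np.array([508.974,-59.833,378.393]); rot=np.array([3.1376,1.298e-3,1.68577])
Y=np.array([-np.sin(.103),np.cos(.103),0])
g=lambda x,y,z: wrist((140+x/2,180+y/2),z,pos,rot)@Y
a=g(240,268,120)
print([round(a-g(265,r,130),1) for r in (298,301,304,307)], "px edge err",round(g(240,267,120)-a,2))
im=cv2.imread("pics/fraw.png"); gr=cv2.cvtColor(im,6)
print("arm col 250:",[(r,int(gr[r,250])) for r in range(300,345)])
print("lid col 290:",[(r,int(gr[r,290])) for r in range(300,350)])
```

```text
[np.float64(8.5), np.float64(10.2), np.float64(11.9), np.float64(13.7)] px edge err 0.55
arm col 250: [(300, 90), (301, 91), (302, 92), (303, 88), (304, 104), (305, 139), (306, 170), (307, 182), (308, 181), (309, 178), (310, 177), (311, 179), (312, 181), (313, 159), (314, 77), (315, 33), (316, 41), (317, 41), (318, 44), (319, 45), (320, 43), (321, 46), (322, 49), (323, 53), (324, 63), (325, 66), (326, 68), (327, 70), (328, 69), (329, 70), (330, 74), (331, 82), (332, 81), (333, 78), (334, 85), (335, 100), (336, 118), (337, 131), (338, 147), (339, 154), (340, 156), (341, 155), (342, 154), (343, 154), (344, 153)]
lid col 290: [(300, 47), (301, 42), (302, 42), (303, 45), (304, 41), (305, 37), (306, 41), (307, 46), (308, 47), (309, 47), (310, 49), (311, 48), (312, 52), (313, 51), (314, 49), (315, 49), (316, 49), (317, 50), (318, 54), (319, 53), (320, 49), (321, 53), (322, 54), (323, 49), (324, 58), (325, 67), (326, 69), (327, 84), (328, 144), (329, 182), (330, 187), (331, 187), (332, 186), (333, 187), (334, 186), (335, 184), (336, 186), (337, 192), (338, 177), (339, 172), (340, 202), (341, 234), (342, 237), (343, 234), (344, 236), (345, 234), (346, 236), (347, 235), (348, 235), (349, 233)]
```

```bash
python3 -c "
from workcell import env
print(env.sign_off()); print(env.observe()['time_s'])"
```

```text
the job is handed in; nothing more can be done
None
the job is handed in; nothing more can be done
```

I rolled the jar clear of the balance in two pressed strokes and laid it between the rollers. Its base faces the thrust plate and its lid faces the stop. I then let go and slid the stop up by its post until the jar stood against the plate. The job was handed in at about 24 s; no verdict is reported.

- **Nose travel:** The sliding force went from about 12 N with the jar moving to about 15.7 N at the end. It rose over the last 3.5–4 mm, so the base is against the plate.
- **Nose, from the picture:** The last wrist picture puts the stop arm about 10 mm from the lid, against 14 mm when free. That is about 4 mm pressed in, though this reading is only good to about 2 mm. It agrees with the forces.
- **Jar and arm:** The nose sits on the lid, the jar lies along the rollers, and the arm is clear with near-zero force. The base-to-plate contact itself was hidden from the wrist camera, so it is known from the force only.
- **Disagreements:** The top and wrist cameras differed by about 2–3 mm on the mill's position. I corrected for that sideways before setting the jar down, and again from the force at first touch. My first press on the jar's crown reached 13 N, above the 3–6 N advised, and I eased it off before rolling.
- **Bystanders:** I did not touch any of them knowingly, but I did not measure their final positions.

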